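# Gather the stir bars in the tote's picking corner

### The arm

A 7-joint arm with a two-finger parallel gripper is mounted at the origin on a cart in front of the work surface, level with it; the furniture and walls round the work are solid. World frame = base frame: x ahead of the robot, y to its left, z up, the work surface at z = 0. Lengths are in m, angles in rad, forces in N, time in s.
With the tool pointing down it reaches from about 0.425 to 0.875 m from the base axis. Payload 4.7 kg.
Tool frame: the origin (TCP) lies midway between the tips of the shut fingers; the grasp point (between the pads) lies 19 mm behind it; z points along the fingers, y is the line along which they close (so a half turn about z gives the same grasp; the last joint's range is limited). The gripper opens to 87 mm and grips with 3 to 60 N. Pads are 19 mm wide; open, the fingers measure 117 mm over their backs; the gripper's body (75 mm by 190 mm) begins 51 mm behind the grasp point.
Start: joints at [1.173, 0.321, -0.07, 1.45, 0.023, 1.371, -0.057], TCP at [0.26, -0.596, 0.223] pointing down, gripper open.
Joint ranges: [-2.86, 2.86], [-0.3, 2.09], [-1.38, 1.24], [0.06, 2.45], [-1.56, 4.7], [0.09, 2.05], [-2.69, 2.69]. Speed limits (rad/s): [2.57, 2.57, 3.14, 3.14, 3.14, 3.14, 3.14].

### API

Orientations are given as a rotation vector (axis times angle).
In Python, from bench import ctrl, get_image, calibration gives the robot as it stands.
- The arm moves only by the tool apply_moves, never from a script. Its arguments are lists of equal length, an entry for each row: "dp": the shift along the tool's x, y, z in m, a list of three; "twist": the turn, a rotation vector about the tool's x, y, z in rad, a list of three; "fingers": the closure, from 0 (fully open) to 1 (shut). In form: {"dp": [[dx, dy, dz], ...], "twist": [[ax, ay, az], ...], "fingers": [fingers, ...]}. A call has 1 to 10 rows; each row shifts and turns the commanded pose from where the row before left it, along the tool's axes as they then stand; what a row does not reach is not made up. A row lasts 1/10 s, in which the tool goes at most 50 mm and 8.59 degrees, less where a joint would pass 70% of its speed; a pose out of reach is approached as far as the arm can. A call is refused whole if a number of a shift passes 0.05 or a number of a turn 0.15, either way. A call with a gripper value outside its range is refused whole. The fingers move at their own pace and stop on an object; "newtons" is the grip in N (left out, the last holds). Time passes only in rows, so rows that do not move let the fingers close. It gives the time, the measured TCP pose, the force, the opening and the grip force at its end, in the units of the state.
- ctrl.get_state(): the state, without advancing time (a new reading comes with each control period).
- get_image(name): name is "scene" or "top" or "wrist"; returns the picture (384x512x3 uint8, red, green, blue); there is no depth.
- calibration(name): a dict with "fx", "fy", "cx", "cy" (pixels), "eye" and "attitude" of the camera in the world; the wrist camera has in their place "hand_eye" (4x4, takes a point from camera to tool coordinates, whose origin is the TCP and whose axes are the flange's). Camera axes: x right, y up, looking along -z (the intrinsics and any distortion apply to the point x, -y, -z); pixel columns grow to the right and rows downward; lengths in m; the calibration is good to about 2 mm. The wrist camera is an equidistant fisheye: a pixel r from the principal point sees the ray r / f radians off the axis. A picture is of the moment at which its call begins: read the wrist's pose just before it. calibration takes no time and is no camera call.
- ctrl.close_job(): hands the job in; it is judged then, once.
The state is a dict: "time": time; "joint_positions": joint angles; "qd": joint speeds; "joint_torque": joint torques, N m; "position": TCP position; "tool_rot": TCP orientation; "ft_force": force on the tool from outside, world axes, zero at the start; "torque": the same for the moment, N m; "grip_width": opening from 0.0 (shut) to 1.0 (fully open); "grip_force": force on a finger pad.
Only numpy, scipy, OpenCV 4.12 (cv2) and the standard library are available. Lean on these libraries where they do the work, as an engineer would, in place of code of your own. Each camera call takes 0.05 s, during which the arm holds its last target. There are 200 camera calls.

### The job

Take the small tote by its handle, lift it about a hand's breadth (10 cm) clear of the worktop and tilt it by roughly 30 degrees toward its cut-down corner, so that all three stir bars slide together into that corner and none falls out. Finish still holding it there, tilted and steady in the gripper, so that a colleague can pick the bars out; do not put it down, and leave the things around it alone.

Things in the scene. Friction and masses are not known exactly. Their poses are not given: they have to be found in the camera images.
- tote: Open grey plastic parts tote, 170 (its x) by 120 mm (its y), 3 mm floor and walls. Origin: centre of the underside; z up. Walls 45 mm high, but cut down to 24 mm for 45 mm either side of one corner, at its -x, -y. A rigid handle stands over the middle: two flat posts (20 mm wide, 4 mm thick) outside the long walls, joined by a straight bar. 0.15 to 0.31 kg, loose on the worktop.
- handle (a point): Middle of the handle's grip bar, 96 mm above the tote's underside; axes as the tote's. The bar runs along the tote's y, 120 mm free between the posts, 12 mm wide (tote x) and 18 mm high (its top 105 mm above the underside). Gripped across its width from above, the hand can tilt the tote in any direction.
- low_corner (a point): The inner corner at floor level of the cut-down (picking) corner, at tote x -82, y -57, z 3 mm.
- corner_b (a point): Inner corner at floor level of a full-height corner of the tote, at tote x +82, y -57, z 3 mm.
- corner_c (a point): Inner corner at floor level of a full-height corner of the tote, at tote x +82, y +57, z 3 mm.
- corner_d (a point): Inner corner at floor level of a full-height corner of the tote, at tote x -82, y +57, z 3 mm.
- stir_bar_1: White magnetic stir bar number 1 of 3, alike: a smooth round-ended rod 12 mm in diameter and 26 mm long (along its x), origin at its middle, about 12 g, lying loose on the tote's floor. Slippery: slides when the tote leans over 10 degrees; sliding along a wall too takes about 25 degrees toward the corner.
- stir_bar_2: White magnetic stir bar number 2 of 3, alike: a smooth round-ended rod 12 mm in diameter and 26 mm long (along its x), origin at its middle, about 12 g, lying loose on the tote's floor. Slippery: slides when the tote leans over 10 degrees; sliding along a wall too takes about 25 degrees toward the corner.
- stir_bar_3: White magnetic stir bar number 3 of 3, alike: a smooth round-ended rod 12 mm in diameter and 26 mm long (along its x), origin at its middle, about 12 g, lying loose on the tote's floor. Slippery: slides when the tote leans over 10 degrees; sliding along a wall too takes about 25 degrees toward the corner.
- petri_dish: Bystander: closed petri dish, 89 mm across, 15 mm high, origin at the centre of its underside. Loose; leave it alone.
- timer: Bystander: lab timer, 68x66x18 mm, origin at the centre of its underside. Loose; leave it alone.
- tip_box: Bystander: closed pipette tip box, 92x125x66 mm, origin at the centre of its underside. Loose; leave it alone.
Things that resemble listed ones, but are neither listed nor needed, are in the scene too. There is more than one size of the tote; the job needs the larger.

How it is judged:
By the outcome, as a careful person would: the job done as asked, in the order asked, and still so for the second after the job is handed in, while the arm keeps its last pose, push and grip.
It also fails if it takes over 38 s, if anything falls off the work surface, if the arm or the gripper's body presses on something with over 40 N, if the wrist force passes 120 N, or if a joint passes its speed limit or range.

## Working session

There is one attempt and no reset: what is moved stays moved. The work goes in short steps, Python scripts to look and compute and a tool call to move; the robot and the scene stay as the last step left them, time stands still between calls to the robot, and variables do not carry over. Pictures are saved under pics/ and viewed, at most 10 in all, crops included, and the job is handed in when it is done.

Besides the shell and the picture viewer there is one more tool, called after "Request:" by a JSON object that holds its "method" and its "body", one argument or row to a line. apply_moves: Moves the arm, as the interface text tells. Its arguments: {"type":"object","properties":{"dp":{"type":"array"},"twist":{"type":"array"},"fingers":{"type":"array"},"newtons":{"type":"number"}},"required":["dp","twist","fingers"]}

```bash
mkdir -p pics
python3 - <<'E'
from bench import ctrl,get_image,calibration
import cv2,numpy as np
for n in ("scene","top"):
    im=get_image(n); cv2.imwrite(f"pics/{n}0.png",im[:,:,::-1]); print(n,calibration(n))
s=ctrl.get_state(); print({k:np.round(v,3).tolist() for k,v in s.items()})
E
```

```text
scene {'fx': 484.69752993797556, 'fy': 484.69752993797556, 'cx': 252.01140047718334, 'cy': 192.80323717552577, 'eye': array([-0.12763223,  0.76221044,  0.60785166]), 'attitude': array([ 0.49367551, -1.34267472, -2.1254994 ])}
top {'fx': 443.70051839943847, 'fy': 443.70051839943847, 'cx': 254.91960779520787, 'cy': 192.46561096379304, 'eye': array([ 0.46948375, -0.09818239,  1.26048679]), 'attitude': array([ 0.08990331, -0.04034397, -1.59377263])}
{'time': 0.1, 'joint_positions': [1.173, 0.322, -0.07, 1.452, 0.023, 1.371, -0.057], 'qd': [0.0, -0.0, -0.0, -0.003, 0.0, -0.0, -0.001], 'joint_torque': [0.0, -49.257, -0.405, -31.34, -0.064, 0.04, 0.0], 'position': [0.26, -0.595, 0.222], 'tool_rot': [-3.074, -0.642, 0.001], 'ft_force': [0.443, 0.36, -0.568], 'torque': [0.014, -0.018, -0.019], 'grip_force': 0.0, 'grip_width': 1.001}
```

View pics/top0.png

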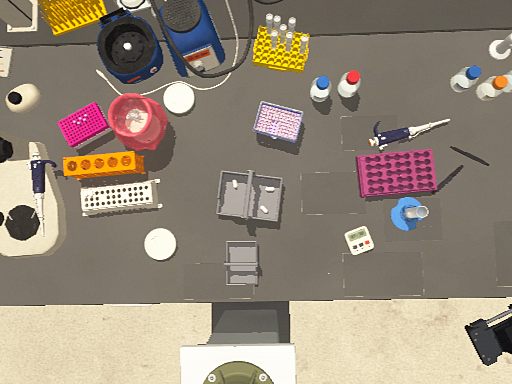

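View pics/scene0.png

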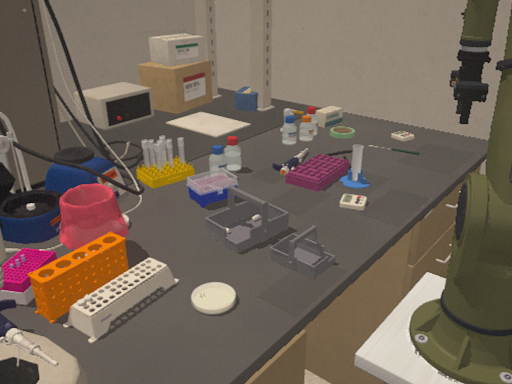

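The top view shows two candidate totes: the larger at (251,196), with bars at about (235,184), (264,188) and (264,210), and the smaller at (241,263). In the scene view they are at (248,222) and (303,250). The job needs the larger one, so I'll check it in a close crop.

```bash
cat > h.py <<'E'
from bench import ctrl,get_image,calibration
import cv2,numpy as np
from scipy.spatial.transform import Rotation as R
def ray(n,u,v):
    c=calibration(n); d=np.array([(u-c['cx'])/c['fx'],-(v-c['cy'])/c['fy'],-1])
    return np.array(c['eye']),R.from_rotvec(c['attitude']).apply(d)
def onz(n,u,v,z):
    e,d=ray(n,u,v); return e+d*(z-e[2])/d[2]
def proj(n,p):
    c=calibration(n); q=R.from_rotvec(c['attitude']).inv().apply(np.array(p)-c['eye'])
    return c['cx']-c['fx']*q[0]/q[2], c['cy']+c['fy']*q[1]/q[2]
E
python3 - <<'E'
import cv2,numpy as np
from h import *
t=cv2.imread('pics/top0.png'); s=cv2.imread('pics/scene0.png')
a=cv2.resize(t[160:230,205:295],None,fx=6,fy=6,interpolation=cv2.INTER_CUBIC)
b=cv2.resize(s[185:255,195:300],None,fx=6,fy=6,interpolation=cv2.INTER_CUBIC)
cv2.imwrite('pics/ca.png',a);cv2.imwrite('pics/cb.png',b)
E
```

```text
(no output)
```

View pics/ca.png

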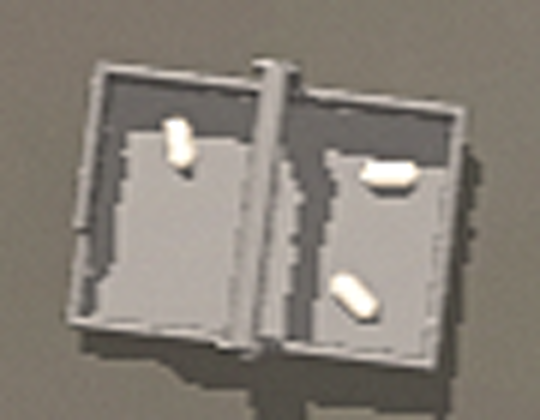

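View pics/cb.png

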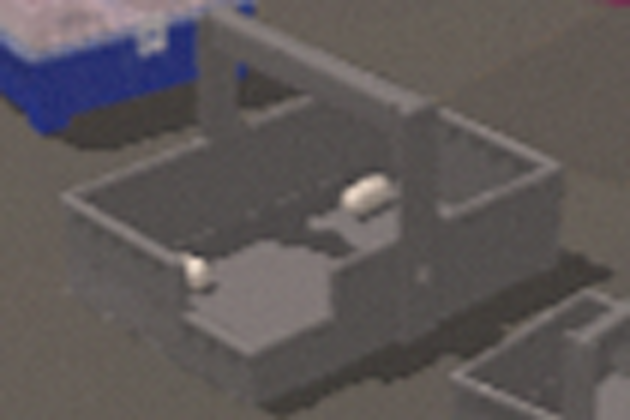

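The crop confirms the larger tote. Its cut-down corner is at scene pixel (237,243), which is the bottom left in the top view at (217,213). The bars are at top pixels (235,184), (270,189) and (264,209). Next I'll work out the pose.

Run:
```python
from h import *
f=lambda x,y:(205+x/6-.4,160+y/6-.4)
np.set_printoptions(precision=4,suppress=True)
P=[(103,68,.045,-85,60),(462,108,.045,85,60),(434,365,.045,85,-60),(72,322,.024,-85,-60)]
W=np.array([onz('top',*f(x,y),z)[:2] for x,y,z,_,_ in P]); L=np.array([[a,b] for *_,a,b in P])/1e3
print(W)
wc,lc=W.mean(0),L.mean(0); A,B=L-lc,W-wc
th=np.arctan2((A[:,0]*B[:,1]-A[:,1]*B[:,0]).sum(),(A*B).sum())
Rm=np.array([[np.cos(th),-np.sin(th)],[np.sin(th),np.cos(th)]]); t=wc-Rm@lc
print('th',th,np.degrees(th),'c',t,'res',W-(L@Rm.T+t))
# bar: top face edges at the two ends
b=np.array([onz('top',*f(x,y),.105)[:2] for x,y in((276,66),(241,347))]); d=b[0]-b[1]
print('bar',b,b.mean(0),np.degrees(np.arctan2(d[1],d[0]))-90,np.linalg.norm(d))
# scene check
for p in ((0,64,.105),(0,-64,.105),(-85,-60,.024),(85,-60,.045),(-85,60,.045)):
    w=Rm@np.array(p[:2])/1e3+t; u,v=proj('scene',[*w,p[2]]); print(p,(u-195)*6,(v-185)*6)
s=ctrl.get_state();T=R.from_rotvec(s['tool_rot']);print(T.as_matrix())
for p in ((212,297),(160,243),(358,240),(280,122),(241,263)): print(p,onz('top',*p,.02))
```

```text
[[ 0.6328  0.0293]
 [ 0.6098 -0.1355]
 [ 0.4925 -0.1195]
 [ 0.5168  0.048 ]]
th -1.7141436319719618 -98.21319559121966 c [ 0.563  -0.0444] res [[-0.0017 -0.0018]
 [-0.0004  0.0016]
 [ 0.001   0.0005]
 [ 0.0011 -0.0003]]
bar [[ 0.6236 -0.0529]
 [ 0.5011 -0.035 ]] [ 0.5623 -0.0439] -98.31711075296126 0.12374104689601663
(0, 64, 0.105) 212.6088023860769 1.077639275540946
(0, -64, 0.105) 422.8738739308567 100.72349358510485
(-85, -60, 0.024) 254.00144306934374 352.88855932208804
(85, -60, 0.045) 563.7153864201204 165.11938486353188
(-85, 60, 0.045) 62.658436039756054 196.01296435485722
[[ 0.9164  0.4003 -0.0008]
 [ 0.4003 -0.9164  0.0015]
 [-0.0001 -0.0017 -1.    ]]
(212, 297) [0.2862 0.0648 0.02  ]
(160, 243) [0.4376 0.2087 0.02  ]
(358, 240) [ 0.4338 -0.342   0.02  ]
(280, 122) [ 0.7716 -0.1361  0.02  ]
(241, 263) [ 0.3775 -0.0172  0.02  ]
```

Request:
{"method": "apply_moves", "body": {
  "dp": [
    [0.025,-0.019,0],
    [0.025,-0.019,0],
    [0.025,-0.019,0],
    [0.025,-0.019,0],
    [0.025,-0.019,0],
    [0.025,-0.019,0],
    [0.025,-0.019,0],
    [0.025,-0.019,0],
    [0.025,-0.019,0],
    [0.025,-0.019,0]
  ],
  "twist": [
    [0,0,0],
    [0,0,0],
    [0,0,0],
    [0,0,0],
    [0,0,0],
    [0,0,0],
    [0,0,0],
    [0,0,0],
    [0,0,0],
    [0,0,0]
  ],
  "fingers": [0,0,0,0,0,0,0,0,0,0]
}}

```text
time: 1.1
position: [0.4134, -0.3201, 0.2222]
tool_rot: [-3.075, -0.642, 0.001]
ft_force: [0.7, -0.3, 0.1]
grip_width: 1.003
grip_force: 0.0
```

Request:
{"method": "apply_moves", "body": {
  "dp": [
    [0.025,-0.019,0],
    [0.025,-0.019,0],
    [0.025,-0.019,0],
    [0.025,-0.019,0],
    [0.025,-0.019,0],
    [0.025,-0.019,0],
    [0.025,-0.019,0],
    [0.025,-0.019,0],
    [0.025,-0.019,0],
    [0.025,-0.019,0]
  ],
  "twist": [
    [0,0,0],
    [0,0,0],
    [0,0,0],
    [0,0,0],
    [0,0,0],
    [0,0,0],
    [0,0,0],
    [0,0,0],
    [0,0,0],
    [0,0,0]
  ],
  "fingers": [0,0,0,0,0,0,0,0,0,0]
}}

```text
time: 2.1
position: [0.5665, -0.0463, 0.2222]
tool_rot: [3.075, 0.642, -0.001]
ft_force: [-0.3, -0.5, -0.7]
grip_width: 0.999
grip_force: 0.0
```

Request:
{"method": "apply_moves", "body": {
  "dp": [
    [0,0,0],
    [0,0,0],
    [0,0,0],
    [0,0,0],
    [0,0,0],
    [0,0,0],
    [0,0,0],
    [0,0,0]
  ],
  "twist": [
    [0,0,0.079],
    [0,0,0.079],
    [0,0,0.079],
    [0,0,0.079],
    [0,0,0.079],
    [0,0,0.079],
    [0,0,0.082],
    [0,0,0]
  ],
  "fingers": [0,0,0,0,0,0,0,0]
}}

```text
time: 2.9
position: [0.5659, -0.0474, 0.2221]
tool_rot: [3.133, -0.227, -0.001]
ft_force: [0.6, -0.5, -0.1]
grip_width: 1.004
grip_force: 0.0
```

Run:
```python
from h import *
np.set_printoptions(precision=4,suppress=True)
s=ctrl.get_state(); im=get_image('wrist'); cv2.imwrite('pics/w0.png',im[:,:,::-1]); c=calibration('wrist'); print(c)
T=R.from_rotvec(s['tool_rot']).as_matrix(); H=np.array(c['hand_eye'])
print(s['position'],np.degrees(np.arctan2(T[1,1],T[0,1])))
def wp(p):
    q=T.T@(np.array(p)-s['position']); q=H[:3,:3].T@(q-H[:3,3]); q=q*[1,-1,-1]
    r=np.hypot(q[0],q[1]); k=np.arctan2(r,q[2])/r
    return c['cx']+c['fx']*k*q[0],c['cy']+c['fy']*k*q[1]
th=np.radians(-98.25);Rm=np.array([[np.cos(th),-np.sin(th)],[np.sin(th),np.cos(th)]])
for l in((-6,64,.105),(6,64,.105),(6,-64,.105),(-6,-64,.105)):
    print(l,wp([*(Rm@np.array(l[:2])/1e3+[.5627,-.0443]),l[2]]))
```

```text
{'fx': 297.3186396354542, 'fy': 297.3186396354542, 'cx': 260.51309137418554, 'cy': 192.5012665224434, 'hand_eye': array([[ 0.0013,  0.9682,  0.2501,  0.0691],
       [ 1.    , -0.0013, -0.0004, -0.0003],
       [-0.0001,  0.2501, -0.9682, -0.1634],
       [ 0.    ,  0.    ,  0.    ,  1.    ]])}
[ 0.5659 -0.0474  0.2221] -98.27880621912611
(-6, 64, 0.105) (np.float64(251.5387045448883), np.float64(126.48232048678632))
(6, 64, 0.105) (np.float64(264.358094498681), np.float64(126.47642404259851))
(6, -64, 0.105) (np.float64(263.86427836127507), np.float64(252.07913841284))
(-6, -64, 0.105) (np.float64(252.35504646960933), np.float64(252.0597655646431))
```

View pics/w0.png

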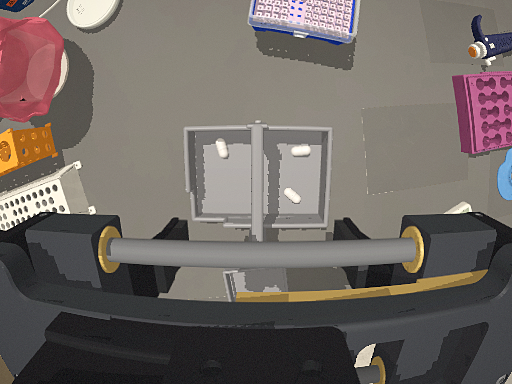

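The wrist view shows the bar at columns 252–264, starting at row 122. That matches the prediction. I'll descend and grip.

Request:
{"method": "apply_moves", "body": {
  "dp": [
    [-0.0036,-0.0026,0.02],
    [0,0,0.025],
    [0,0,0.025],
    [0,0,0.025],
    [0,0,0.02],
    [0,0,0.015],
    [0,0,0.01],
    [0,0,0.005],
    [0,0,0]
  ],
  "twist": [
    [0,0,0],
    [0,0,0],
    [0,0,0],
    [0,0,0],
    [0,0,0],
    [0,0,0],
    [0,0,0],
    [0,0,0],
    [0,0,0]
  ],
  "fingers": [0,0,0,0,0,0,0,0,0]
}}

```text
time: 3.85
position: [0.563, -0.0442, 0.0773]
tool_rot: [-3.133, 0.226, 0.001]
ft_force: [1.2, 0.2, -0.7]
grip_width: 0.999
grip_force: 0.0
```

Request:
{"method": "apply_moves", "body": {
  "dp": [
    [0,0,0],
    [0,0,0],
    [0,0,0],
    [0,0,0],
    [0,0,0],
    [0,0,0],
    [0,0,0],
    [0,0,0],
    [0,0,0],
    [0,0,0]
  ],
  "twist": [
    [0,0,0],
    [0,0,0],
    [0,0,0],
    [0,0,0],
    [0,0,0],
    [0,0,0],
    [0,0,0],
    [0,0,0],
    [0,0,0],
    [0,0,0]
  ],
  "fingers": [0.3,0.5,0.7,0.75,0.8,0.85,0.9,0.95,1,1],
  "newtons": 50
}}

```text
time: 4.85
position: [0.5631, -0.0442, 0.0775]
tool_rot: [3.133, -0.226, -0.0]
ft_force: [0.0, -0.1, -0.7]
grip_width: 0.176
grip_force: 0.0
```

Request:
{"method": "apply_moves", "body": {
  "dp": [
    [0,0,0],
    [0,0,0],
    [0,0,0],
    [0,0,0],
    [0,0,0]
  ],
  "twist": [
    [0,0,0],
    [0,0,0],
    [0,0,0],
    [0,0,0],
    [0,0,0]
  ],
  "fingers": [1,1,1,1,1],
  "newtons": 50
}}

```text
time: 5.35
position: [0.5631, -0.0441, 0.0775]
tool_rot: [-3.133, 0.226, -0.0]
ft_force: [0.1, 0.7, -0.4]
grip_width: 0.134
grip_force: 50.0
```

Request:
{"method": "apply_moves", "body": {
  "dp": [
    [0,0,-0.005],
    [0,0,-0.01],
    [0,0,-0.015],
    [0,0,-0.02],
    [0,0,-0.02],
    [0,0,-0.02],
    [0,0,-0.02],
    [0,0,-0.015],
    [0,0,-0.007],
    [0,0,0]
  ],
  "twist": [
    [0,0,0],
    [0,0,0],
    [0,0,0],
    [0,0,0],
    [0,0,0],
    [0,0,0],
    [0,0,0],
    [0,0,0],
    [0,0,0],
    [0,0,0]
  ],
  "fingers": [1,1,1,1,1,1,1,1,1,1]
}}

```text
time: 6.35
position: [0.5637, -0.0443, 0.2109]
tool_rot: [3.133, -0.226, 0.003]
ft_force: [0.6, -0.0, -2.5]
grip_width: 0.128
grip_force: 50.0
```

Request:
{"method": "apply_moves", "body": {
  "dp": [
    [0,0,0],
    [0,0,0],
    [0,0,0],
    [0,0,0],
    [0,0,0],
    [0,0,0],
    [0,0,0],
    [0,0,0],
    [0,0,0],
    [0,0,0]
  ],
  "twist": [
    [-0.0143,0.01,0],
    [-0.0143,0.01,0],
    [-0.0143,0.01,0],
    [-0.0143,0.01,0],
    [-0.0143,0.01,0],
    [-0.0143,0.01,0],
    [-0.0143,0.01,0],
    [-0.0143,0.01,0],
    [-0.0143,0.01,0],
    [-0.0143,0.01,0]
  ],
  "fingers": [1,1,1,1,1,1,1,1,1,1]
}}

```text
time: 7.35
position: [0.5631, -0.0442, 0.2096]
tool_rot: [2.98, -0.215, 0.135]
ft_force: [0.4, 0.6, -1.6]
grip_width: 0.134
grip_force: 50.0
```

Request:
{"method": "apply_moves", "body": {
  "dp": [
    [0,0,0],
    [0,0,0],
    [0,0,0],
    [0,0,0],
    [0,0,0],
    [0,0,0],
    [0,0,0],
    [0,0,0],
    [0,0,0],
    [0,0,0]
  ],
  "twist": [
    [-0.0143,0.01,0],
    [-0.0143,0.01,0],
    [-0.0143,0.01,0],
    [-0.0143,0.01,0],
    [-0.0143,0.01,0],
    [-0.0143,0.01,0],
    [-0.0143,0.01,0],
    [-0.0143,0.01,0],
    [-0.0143,0.01,0],
    [-0.0143,0.01,0]
  ],
  "fingers": [1,1,1,1,1,1,1,1,1,1]
}}

```text
time: 8.35
position: [0.5631, -0.0442, 0.2095]
tool_rot: [2.822, -0.204, 0.257]
ft_force: [-0.6, -0.4, -1.8]
grip_width: 0.131
grip_force: 50.0
```

Request:
{"method": "apply_moves", "body": {
  "dp": [
    [0,0,0],
    [0,0,0],
    [0,0,0],
    [0,0,0],
    [0,0,0],
    [0,0,0],
    [0,0,0],
    [0,0,0],
    [0,0,0],
    [0,0,0]
  ],
  "twist": [
    [-0.0143,0.01,0],
    [-0.0143,0.01,0],
    [-0.0143,0.01,0],
    [-0.0143,0.01,0],
    [-0.0143,0.01,0],
    [-0.0143,0.01,0],
    [-0.0143,0.01,0],
    [-0.0143,0.01,0],
    [-0.0143,0.01,0],
    [-0.0143,0.01,0]
  ],
  "fingers": [1,1,1,1,1,1,1,1,1,1]
}}

```text
time: 9.35
position: [0.5631, -0.0442, 0.2095]
tool_rot: [2.66, -0.192, 0.367]
ft_force: [-0.4, -0.6, -1.8]
grip_width: 0.133
grip_force: 50.0
```

Request:
{"method": "apply_moves", "body": {
  "dp": [
    [0,0,0],
    [0,0,0],
    [0,0,0],
    [0,0,0],
    [0,0,0]
  ],
  "twist": [
    [0,0,0],
    [0,0,0],
    [0,0,0],
    [0,0,0],
    [0,0,0]
  ],
  "fingers": [1,1,1,1,1]
}}

```text
time: 9.85
position: [0.5631, -0.0444, 0.2096]
tool_rot: [2.661, -0.193, 0.366]
ft_force: [-0.7, 0.0, -3.4]
grip_width: 0.132
grip_force: 50.0
```

Run:
```python
from h import *
ims=[get_image(n) for n in("top","scene")]
s=ctrl.get_state(); T=R.from_rotvec(s['tool_rot']).as_matrix(); z=-T[:,2]
print(s['time'],s['position'],'tilt',np.degrees(np.arccos(z[2])),np.degrees(np.arctan2(z[1],z[0])),s['joint_positions'])
o=np.array(s['position'])+T[:,2]*.077
M=np.c_[T[:,1],T[:,0],z]; print('lowest',min((o+M@[a,b,0])[2] for a in(-.085,.085) for b in(-.06,.06)))
for n,l in(("top",(-.082,-.057,.003)),("scene",(-.082,-.057,.003))): print(n,proj(n,o+M@l))
a,b=ims
c=[cv2.resize(i[y:y+100,x:x+130],None,fx=5,fy=5,interpolation=cv2.INTER_CUBIC)[:,:,::-1] for i,x,y in((a,180,145),(b,180,130))]
cv2.imwrite('pics/t1.png',c[0]);cv2.imwrite('pics/s1.png',c[1])
```

```text
9.95 [ 0.56309058 -0.044412    0.20958328] tilt 29.99949950065992 116.68713811495074 [ 0.27299736  0.06393152 -0.58759905  1.89139814  0.60307078  1.18077904
 -2.25833051]
lowest 0.09087863867239498
top (np.float64(231.42223816276658), np.float64(202.64409376559442))
scene (np.float64(242.24525981423815), np.float64(205.6286547761101))
```

View pics/t1.png

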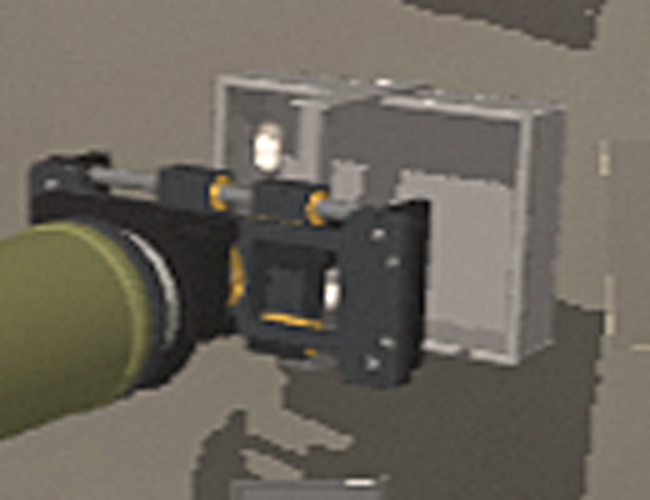

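View pics/s1.png

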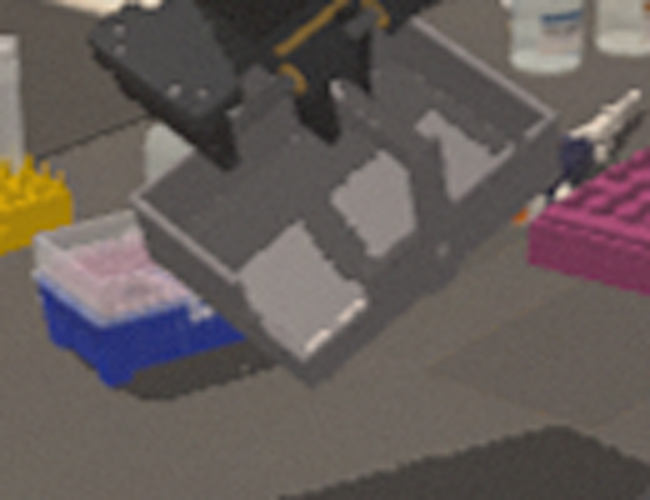

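Top view: one bar is still at crop (267,148), against the short wall near corner d. The scene view shows the others along the low long wall by the corner, at (335,325). I'll swing the tilt towards tote -y for a moment so the stuck bar slides down the short wall.

Request:
{"method": "apply_moves", "body": {
  "dp": [
    [0,0,0],
    [0,0,0],
    [0,0,0],
    [0,0,0],
    [0,0,0],
    [0,0,0],
    [0,0,0],
    [0,0,0],
    [0,0,0],
    [0,0,0]
  ],
  "twist": [
    [0.013,0.015,0],
    [0.013,0.015,0],
    [0.013,0.015,0],
    [0.013,0.015,0],
    [0.013,0.015,0],
    [0.013,0.015,0],
    [0.013,0.015,0],
    [0.013,0.015,0],
    [0.013,0.015,0],
    [0.013,0.015,0]
  ],
  "fingers": [1,1,1,1,1,1,1,1,1,1]
}}

```text
time: 10.95
position: [0.563, -0.0443, 0.2095]
tool_rot: [2.746, -0.125, 0.597]
ft_force: [0.5, -0.1, -2.9]
grip_width: 0.131
grip_force: 50.0
```

Request:
{"method": "apply_moves", "body": {
  "dp": [
    [0,0,0],
    [0,0,0],
    [0,0,0],
    [0,0,0],
    [0,0,0]
  ],
  "twist": [
    [0,0,0],
    [0,0,0],
    [0,0,0],
    [0,0,0],
    [0,0,0]
  ],
  "fingers": [1,1,1,1,1]
}}

```text
time: 11.45
position: [0.5632, -0.044, 0.2095]
tool_rot: [2.746, -0.125, 0.595]
ft_force: [-0.3, -0.3, -2.7]
grip_width: 0.134
grip_force: 50.0
```

```bash
cat > look.py <<'E'
from h import *
import sys
s=ctrl.get_state(); T=R.from_rotvec(s['tool_rot']).as_matrix(); z=-T[:,2]
o=np.array(s['position'])+T[:,2]*.077; M=np.c_[T[:,1],T[:,0],z]; d=-M.T@[0,0,1]
print(s['time'],'tilt',np.degrees(np.arccos(z[2])),'dir in tote',d,'grip',s['grip_force'],'q',np.round(s['joint_positions'],2))
c=[]
for n in("top","scene"):
    i=get_image(n); u,v=proj(n,o+M@[-.04,-.0,.02]); x,y=int(u)-40,int(v)-50
    k=i[y:y+100,x:x+78]; c.append(cv2.resize(k,None,fx=5,fy=5,interpolation=cv2.INTER_CUBIC)[:,:,::-1])
    m=cv2.inRange(i,(205,195,180),(255,255,255)); _,_,st,ce=cv2.connectedComponentsWithStats(m)
    for q,(a,b) in zip(st[1:],ce[1:]):
        if q[4]>3 and abs(a-u)<75 and abs(b-v)<60:
            e,r=ray(n,a,b); t=((o-e)@z+.009)/(r@z); print(n,(round(a),round(b)),q[4],'tote mm',np.round(1e3*M.T@(e+t*r-o),0))
cv2.imwrite(sys.argv[1],np.hstack(c))
E
python3 look.py pics/l2.png
```

```text
11.45 tilt 30.75294261103479 dir in tote [-0.29714223 -0.4161397  -0.85938015] grip 50.001496989279985 q [ 0.33 -0.1  -0.54  2.04  0.47  0.91 -2.12]
top (278, 123) 639 tote mm [ 60. 151.   9.]
top (274, 138) 5 tote mm [ 50. 115.   9.]
top (234, 241) 10 tote mm [ -67. -176.    9.]
scene (200, 122) 591 tote mm [ 21. 190.   9.]
scene (299, 154) 5 tote mm [140. -53.   9.]
scene (245, 192) 7 tote mm [-44. -46.   9.]
scene (238, 196) 9 tote mm [-65. -46.   9.]
```

View pics/l2.png

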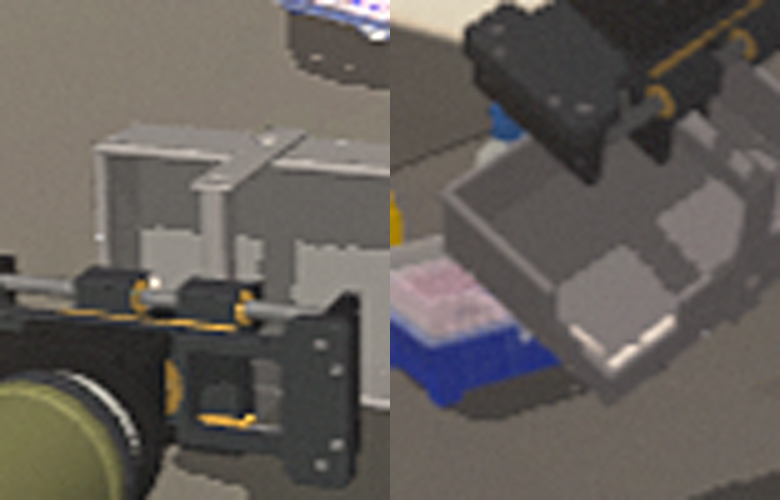

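In the scene half, two bars lie along the long wall and the third along the short wall. All three meet at the cut-down corner, at crop (610,355). I'll return to the diagonal tilt.

Request:
{"method": "apply_moves", "body": {
  "dp": [
    [0,0,0],
    [0,0,0],
    [0,0,0],
    [0,0,0],
    [0,0,0],
    [0,0,0],
    [0,0,0],
    [0,0,0],
    [0,0,0],
    [0,0,0]
  ],
  "twist": [
    [-0.013,-0.015,0],
    [-0.013,-0.015,0],
    [-0.013,-0.015,0],
    [-0.013,-0.015,0],
    [-0.013,-0.015,0],
    [-0.013,-0.015,0],
    [-0.013,-0.015,0],
    [-0.013,-0.015,0],
    [-0.013,-0.015,0],
    [-0.013,-0.015,0]
  ],
  "fingers": [1,1,1,1,1,1,1,1,1,1]
}}

```text
time: 12.55
position: [0.5631, -0.0442, 0.2095]
tool_rot: [2.661, -0.193, 0.365]
ft_force: [0.0, 0.0, -1.9]
grip_width: 0.134
grip_force: 50.0
```

Request:
{"method": "apply_moves", "body": {
  "dp": [
    [0,0,0],
    [0,0,0],
    [0,0,0],
    [0,0,0],
    [0,0,0],
    [0,0,0],
    [0,0,0],
    [0,0,0],
    [0,0,0],
    [0,0,0]
  ],
  "twist": [
    [0,0,0],
    [0,0,0],
    [0,0,0],
    [0,0,0],
    [0,0,0],
    [0,0,0],
    [0,0,0],
    [0,0,0],
    [0,0,0],
    [0,0,0]
  ],
  "fingers": [1,1,1,1,1,1,1,1,1,1]
}}

```text
time: 13.55
position: [0.5631, -0.0442, 0.2095]
tool_rot: [2.661, -0.192, 0.366]
ft_force: [0.4, -0.4, -2.6]
grip_width: 0.131
grip_force: 50.0
```

```bash
python3 look.py pics/l3.png
```

```text
13.55 tilt 29.99574868154019 dir in tote [-0.4097256  -0.28646234 -0.8660625 ] grip 50.004580188542604 q [ 0.28  0.06 -0.59  1.89  0.6   1.18 -2.26]
top (274, 138) 5 tote mm [ 35. 124.   9.]
top (245, 203) 7 tote mm [-36. -51.   9.]
top (252, 241) 4 tote mm [ -14. -148.    9.]
scene (197, 122) 489 tote mm [ 19. 230.   9.]
scene (299, 154) 5 tote mm [115. -56.   9.]
scene (236, 196) 9 tote mm [-74. -29.   9.]
```

View pics/l3.png

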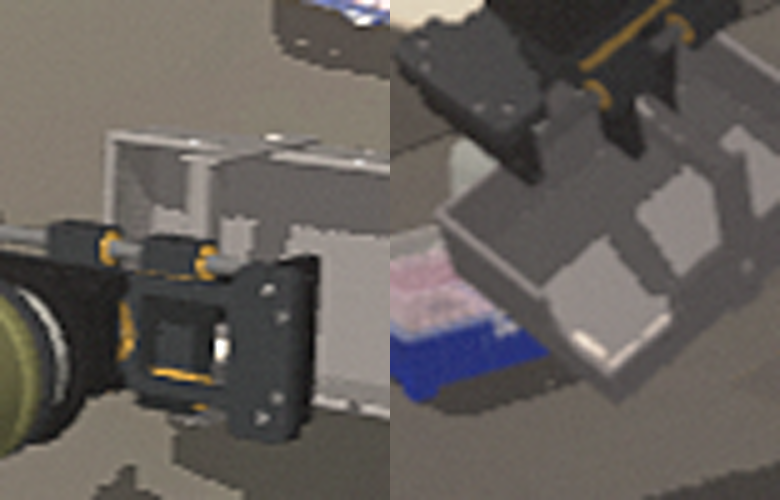

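```bash
python3 -c "
from bench import ctrl
print(ctrl.close_job())"
```

```text
the job is handed in; nothing more can be done
None
```

I handed the job in at about 13.6 s. The arm is holding the larger tote by its handle, tilted 30° toward the cut-down corner with its lowest point about 9 cm above the worktop, and all three bars have gathered in that corner, the farthest centred about 4 cm from it.

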